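# Bring a welding bench to readiness in the right order

## Robot

A 7-joint arm with a two-finger parallel gripper is mounted at the origin on the work surface. World frame = base frame: x ahead of the robot, y to its left, z up, the work surface at z = 0. Lengths are in mm, angles in rad, forces in N, time in s.
With the tool pointing down it reaches from about 400 to 925 mm from the base axis. Payload 4.1 kg.
Tool frame: the origin (TCP) lies between the finger pads; the fingertips stand 17 mm ahead of it and the grasp point (between the pads) lies 2 mm behind it (robot.tcp_to_tips is the distance from the TCP to the fingertips, in mm); x points along the fingers, y is the direction in which the jaws open and shut, and the axes are right-handed (so a half turn about x gives the same grasp; the last joint's range is limited). The gripper opens to 85 mm and grips with 20 to 120 N. Pads are 22 mm wide; open, the fingers measure 114 mm over their backs; the gripper's body (76 mm by 85 mm) begins 54 mm behind the grasp point. The pads swing forward as they close: fully open they stand 13 mm farther back than shut.
Start: joints at [-1.344, 0.398, 0.045, 1.537, -0.019, 1.207, -0.051], TCP at [208.024, 615.851, 216.147] pointing down, gripper open.
Joint ranges: [-2.82, 2.82], [-0.49, 2.23], [-1.37, 1.46], [0, 2.46], [-1.36, 4.5], [0.23, 2], [-2.94, 2.94]. Speed limits (rad/s): [2.57, 2.57, 3.14, 3.14, 3.14, 3.14, 3.14].

## Interface

Orientations are given as a rotation vector (axis times angle).
In Python, from workcell import telemetry, snapshot, calibration, workorder, find_in, outline_of, tip_of, robot gives the robot as it stands. The module is installed in compiled form; this text tells all that it offers.
- The arm moves only by the shell command python3 -m creep 'ROWS' [OPENING]. ROWS is JSON, a list of rows, each an object of numbers: "x", "y", "z": the shift along the tool's x, y, z in mm; "roll": the turn about the tool's x in degrees. A call has 1 to 20 rows; each row shifts and turns the commanded pose from where the row before left it, along the tool's axes as they then stand; what a row does not reach is not made up. A row lasts 1/12 s, in which the tool goes at most 41.7 mm and 7.16 degrees, less where a joint would pass 70% of its speed; a pose out of reach is approached as far as the arm can. A call with a gripper value outside its range is refused whole. OPENING is the closure, from 0 (fully open) to 1 (shut), set as the call begins (- or left out, the last holds). The fingers move at their own pace and stop on an object; the grip force is fixed at half the most. Time passes only in rows, so rows that do not move let the fingers close. It gives the time, the measured TCP pose, the force and the opening at its end, in the units of the state.
- telemetry.state(): the state, without advancing time (a new reading comes with each control period).
- snapshot(name): name is "scene" or "top"; returns the picture (480x640x3 uint8, red, green, blue); there is no depth.
- calibration(name): a dict with "intrinsics" (3x3 intrinsics, pixels), "dist_coeffs" ([k1, k2, p1, p2, k3] as OpenCV has them; the pictures are not rectified), "R" (3x3) and "t" (3): a world point X has camera coordinates R X + t. Camera axes: x right, y down, z forward; pixel columns grow to the right and rows downward; lengths in mm; the calibration is good to about 2 mm. A picture is of the moment at which its call begins. calibration takes no time and is no camera call.
- workorder.hand_in(): hands the job in, once; it reports no verdict.
Trained networks look in the newest picture that a camera, given by its name, has taken for a name from the list of things; names that differ only in an ending like _2 or _b are one class to them, and where a whole thing is asked for, a point or a joint stands for the part that bears it (a point fixed in the world has none). Each returns a list of dicts, best first, with "confidence" (0 to 1); they miss things now and then, are a little off and sometimes report something else, mostly with a low value. They report only what shows in the picture. A call takes as long as a camera call. They do not tell look-alikes from the thing itself.
- find_in(camera, label): "pixel" ([column, row] in pixels, amid what is visible of it).
- outline_of(camera, label): "pixels" (480x640 bool, what is visible of it) and "pixel" ([column, row] in pixels, amid what is visible of it).
- tip_of(camera, label): "pixel" ([column, row] in pixels: a listed point, or the origin of a listed thing).
The state is a dict: "time_s": time; "joint_positions": joint angles; "qd": joint speeds; "tau": joint torques, N m; "tcp_pos": TCP position; "eef_rot": TCP orientation; "wrist_force": force on the tool from outside, world axes, zero at the start; "moment": the same for the moment, N m; "opening": finger opening in mm.
Only numpy, scipy, OpenCV 4.12 (cv2) and the standard library are available. Lean on these libraries where they do the work, as an engineer would, in place of code of your own. Each camera call takes 0.05 s, during which the arm holds its last target. There are 200 camera calls.

## Task

Get the welding bench ready: press the green key (fume extractor), then the blue key (shielding gas), then the yellow key (power source), in that order, each lightly and all the way down so that it stays down. Nothing is picked up: do not lift, tip or push the control boxes about, do not press the red or the white key, and leave everything else on the bench where it stands.

Things in the scene. Friction and masses are not known exactly. Their poses are not given: they have to be found in the camera images.
- fan_top (a point): centre of the top face of the green round key (fume extractor), 34 mm across; it moves with the key. Key up: 68 mm above the bench, 18 mm proud of its box; left latched down: 60 mm above the bench. z up
- fan_key (a joint): travel of the green key's latch, m: 0 = up (off), 0.008 = fully down (on), where it stays when let go. A sprung cap (1.2 N/mm, gives 7 mm) sits on the latch, which slides at 2.5 N: pushing the cap's top 11 to 13 mm down (4 to 6 N) latches it; 15 mm is the hard stop. Let go, the top rises to 8 mm below its up height
- fan_box: grey box that carries the green key, standing loose on the bench, 110 (x) x 70 (y) x 50 mm high, 0.8 kg; origin under its centre, the key 20 mm from the centre along the box's own -x
- gas_top (a point): centre of the top face of the blue round key (shielding gas), 34 mm across; it moves with the key. Key up: 68 mm above the bench, 18 mm proud of its box; left latched down: 60 mm above the bench. z up
- gas_key (a joint): travel of the blue key's latch, m: 0 = up (off), 0.008 = fully down (on), where it stays when let go. A sprung cap (1.2 N/mm, gives 7 mm) sits on the latch, which slides at 2.5 N: pushing the cap's top 11 to 13 mm down (4 to 6 N) latches it; 15 mm is the hard stop. Let go, the top rises to 8 mm below its up height
- gas_box: grey box that carries the blue key, standing loose on the bench, 110 (x) x 70 (y) x 50 mm high, 0.8 kg; origin under its centre, the key 20 mm from the centre along the box's own -x
- power_top (a point): centre of the top face of the yellow round key (welding power source), 34 mm across; it moves with the key. Key up: 68 mm above the bench, 18 mm proud of its box; left latched down: 60 mm above the bench. z up
- power_key (a joint): travel of the yellow key's latch, m: 0 = up (off), 0.008 = fully down (on), where it stays when let go. A sprung cap (1.2 N/mm, gives 7 mm) sits on the latch, which slides at 2.5 N: pushing the cap's top 11 to 13 mm down (4 to 6 N) latches it; 15 mm is the hard stop. Let go, the top rises to 8 mm below its up height
- power_box: grey box that carries the yellow key, standing loose on the bench, 110 (x) x 70 (y) x 50 mm high, 0.8 kg; origin under its centre, the key 20 mm from the centre along the box's own -x
- stop_top (a point): centre of the top face of the red round key (bench stop), 34 mm across; it moves with the key. Key up: 68 mm above the bench, 18 mm proud of its box; left latched down: 60 mm above the bench. z up
- stop_key (a joint): travel of the red key's latch, m: 0 = up (off), 0.008 = fully down (on), where it stays when let go. A sprung cap (1.2 N/mm, gives 7 mm) sits on the latch, which slides at 2.5 N: pushing the cap's top 11 to 13 mm down (4 to 6 N) latches it; 15 mm is the hard stop. Let go, the top rises to 8 mm below its up height
- stop_box: yellow box that carries the red key, standing loose on the bench, 110 (x) x 70 (y) x 50 mm high, 0.8 kg; origin under its centre, the key 20 mm from the centre along the box's own -x
- grinder_top (a point): centre of the top face of the white round key (bench grinder), 34 mm across; it moves with the key. Key up: 68 mm above the bench, 18 mm proud of its box; left latched down: 60 mm above the bench. z up
- grinder_key (a joint): travel of the white key's latch, m: 0 = up (off), 0.008 = fully down (on), where it stays when let go. A sprung cap (1.2 N/mm, gives 7 mm) sits on the latch, which slides at 2.5 N: pushing the cap's top 11 to 13 mm down (4 to 6 N) latches it; 15 mm is the hard stop. Let go, the top rises to 8 mm below its up height
- grinder_box: grey box that carries the white key, standing loose on the bench, 110 (x) x 70 (y) x 50 mm high, 0.8 kg; origin under its centre, the key 20 mm from the centre along the box's own -x
- dip_jar: orange jar of nozzle dip, 48 mm across, 58 mm high; origin under its centre (bystander, loose)
- chip_hammer: hammer lying flat, about 300 mm long; origin on the bench under it (bystander, loose)
- wire_brush: hand brush lying flat; origin on the bench under it (bystander, loose)
- weldment: welded steel T-piece, 60 x 120 x 58 mm; origin under its centre (bystander, loose)
- magnet_square: flat red magnetic holder with a steel base, 70 x 70 x 16 mm; origin under its centre (bystander, loose)
- mug: steel mug, 76 mm across, 85 mm high; origin under its centre (bystander, loose)
There are look-alikes about, which are no part of the job. What is shaped like the fan_box but turquoise is not meant. What is shaped like the grinder_box but pink is not meant.

How it is judged (in metres and radians):
On the way, in this order (a step that is already met when the one before it is completed fails the run):
1. the green key is latched down (value of joint fan_key above 0.006 m), for 0.1 s.
2. the blue key is latched down (value of joint gas_key above 0.006 m), for 0.1 s.
3. the yellow key is latched down (value of joint power_key above 0.006 m), for 0.1 s.
At the end, for the whole second after the job is handed in: The green, blue and yellow keys are latched down (more than 6 of 8 mm), the red and white keys are up (less than 3 mm down), all five boxes stand upright (within 0.1 rad) and at rest within 20 mm of where they began, and every bystander is within 20 mm of where it began (value of joint each of fan_key, gas_key, power_key above 0.006 m and value of joint each of stop_key, grinder_key below 0.003 m and distance of each of fan_box, gas_box, power_box, stop_box, grinder_box, dip_jar, chip_hammer, wire_brush, weldment, magnet_square, mug from where it was at the start of the episode below 0.02 m and angle between each of fan_box, gas_box, power_box, stop_box, grinder_box's own z axis and vertical below 0.1 rad and linear speed of each of fan_box, gas_box, power_box, stop_box, grinder_box below 0.02 m/s); the robot touches nothing.
It fails at once if the blue key goes down before the green one is latched, or the yellow before the blue ((value of joint gas_key above 0.003 m and value of joint fan_key below 0.005 m) or (value of joint power_key above 0.003 m and value of joint gas_key below 0.005 m)).
It fails at once if the red or the white key is pressed (3 mm) (value of joint any of stop_key, grinder_key above 0.003 m).
It fails at once if a key or its box is pressed with more than 25 N (contact force between any of the fingers, the arm and fan_box above 25 N or contact force between any of the fingers, the arm and gas_box above 25 N or contact force between any of the fingers, the arm and power_box above 25 N or contact force between any of the fingers, the arm and stop_box above 25 N or contact force between any of the fingers, the arm and grinder_box above 25 N).
It fails at once if a control box is lifted, tipped by 0.1 rad or shifted by 20 mm (not (distance of fan_box from where it was at the start of the episode below 0.02 m) or not (distance of gas_box from where it was at the start of the episode below 0.02 m) or not (distance of power_box from where it was at the start of the episode below 0.02 m) or not (distance of stop_box from where it was at the start of the episode below 0.02 m) or not (distance of grinder_box from where it was at the start of the episode below 0.02 m) or not (angle between fan_box's own z axis and vertical below 0.1 rad) or not (angle between gas_box's own z axis and vertical below 0.1 rad) or not (angle between power_box's own z axis and vertical below 0.1 rad) or not (angle between stop_box's own z axis and vertical below 0.1 rad) or not (angle between grinder_box's own z axis and vertical below 0.1 rad) or height (world z) of any of fan_box, gas_box, power_box, stop_box, grinder_box above 0.008 m).
It fails at once if a bystander is moved by 20 mm (not (distance of dip_jar from where it was at the start of the episode below 0.02 m) or not (distance of chip_hammer from where it was at the start of the episode below 0.02 m) or not (distance of wire_brush from where it was at the start of the episode below 0.02 m) or not (distance of weldment from where it was at the start of the episode below 0.02 m) or not (distance of magnet_square from where it was at the start of the episode below 0.02 m) or not (distance of mug from where it was at the start of the episode below 0.02 m)).
It also fails if it takes over 48 s, if anything falls off the work surface, if the arm or the gripper's body presses on something with over 40 N, if the wrist force passes 120 N, or if a joint passes its speed limit or range.

## Working session

There is one attempt and no reset: what is moved stays moved. The work goes in short steps, Python scripts to look and compute and a shell command to move; the robot and the scene stay as the last step left them, time stands still between calls to the robot, and variables do not carry over. Pictures are saved under pics/ and viewed, about 8 in all and at most 12, crops included, and the job is handed in when it is done.

```bash
mkdir -p pics; cat > h.py <<'E'
import numpy as np,cv2
from workcell import *
def ray(cam,px,z):
    c=calibration(cam);K=np.array(c["intrinsics"],float);R=np.array(c["R"],float);t=np.array(c["t"],float)
    u=cv2.undistortPoints(np.array([[px]],float),K,np.array(c["dist_coeffs"],float))[0,0]
    o=-R.T@t;d=R.T@np.array([u[0],u[1],1]);return o+d*(z-o[2])/d[2]
def proj(cam,X):
    c=calibration(cam);K=np.array(c["intrinsics"],float);R=np.array(c["R"],float)
    return cv2.projectPoints(np.array([X],float),cv2.Rodrigues(R)[0],np.array(c["t"],float),K,np.array(c["dist_coeffs"],float))[0][0,0]
E
python3 - <<'E'
from h import *
for c in("scene","top"):
    cv2.imwrite(f"pics/{c}0.png",snapshot(c)[:,:,::-1])
    k=calibration(c);print(c,-np.array(k["R"]).T@np.array(k["t"]))
    for n in("fan","gas","power","stop","grinder"):
        for r in tip_of(c,n+"_top")[:3]:print(n,np.round(r["pixel"]),round(r["confidence"],2),np.round(ray(c,r["pixel"],68)))
s=telemetry.state();print({k:np.round(v,3) for k,v in s.items()})
import scipy.spatial.transform as T
print(T.Rotation.from_rotvec(s["eef_rot"]).as_matrix().round(3))
E
```

```text
scene [1313.69557871 -856.23782287 1040.27491526]
fan [337. 177.] 0.56 [430. 223.  68.]
fan [361. 144.] 0.4 [379. 403.  68.]
gas [300. 221.] 0.43 [478.  11.  68.]
power [218. 280.] 0.7 [ 472. -268.   68.]
stop [295. 274.] 0.67 [ 598. -142.   68.]
stop [381. 238.] 0.33 [680.  86.  68.]
grinder [376. 211.] 0.69 [605. 167.  68.]
top [ 338.56983966   -3.60823309 1283.17335248]
fan [148. 301.] 0.6 [388. 396.  68.]
fan [221. 291.] 0.5 [431. 222.  68.]
fan [477. 254.] 0.44 [ 588. -403.   68.]
gas [313. 283.] 0.49 [474.  -3.  68.]
gas [265. 225.] 0.24 [609. 134.  68.]
power [421. 292.] 0.5 [ 479. -270.   68.]
power [261. 221.] 0.37 [617. 146.  68.]
stop [221. 290.] 0.56 [433. 221.  68.]
stop [369. 235.] 0.54 [ 609. -131.   68.]
stop [174. 227.] 0.38 [579. 362.  68.]
grinder [253. 222.] 0.52 [611. 165.  68.]
grinder [276. 159.] 0.41 [785. 128.  68.]
{'time_s': np.float64(0.6), 'joint_positions': array([-1.344,  0.398,  0.045,  1.537, -0.019,  1.207, -0.051]), 'qd': array([-0.   , -0.   ,  0.001,  0.001,  0.001,  0.002,  0.   ]), 'tau': array([ 0.0000e+00, -4.7474e+01,  1.3620e+00, -2.5439e+01,  1.1000e-02,
        1.0000e-03, -0.0000e+00]), 'tcp_pos': array([207.997, 615.864, 216.187]), 'eef_rot': array([ 0.256,  1.556, -0.255]), 'wrist_force': array([ 0.978,  0.107, -0.443]), 'moment': array([-0.042, -0.031, -0.014]), 'opening': np.float64(85.288)}
[[ 0.     0.32   0.947]
 [ 0.     0.947 -0.32 ]
 [-1.     0.    -0.   ]]
```

View pics/top0.png

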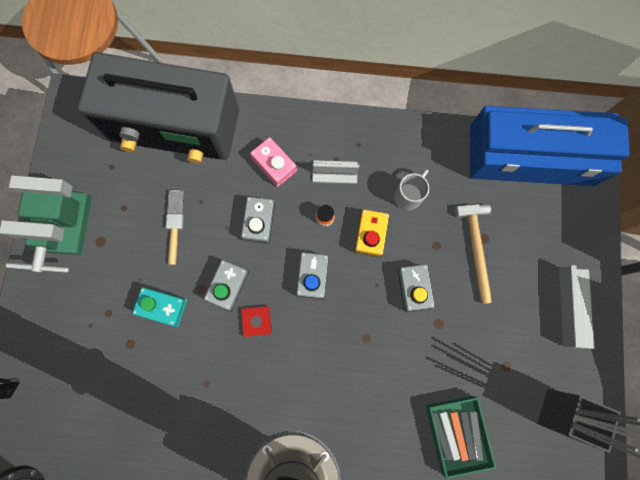

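View pics/scene0.png

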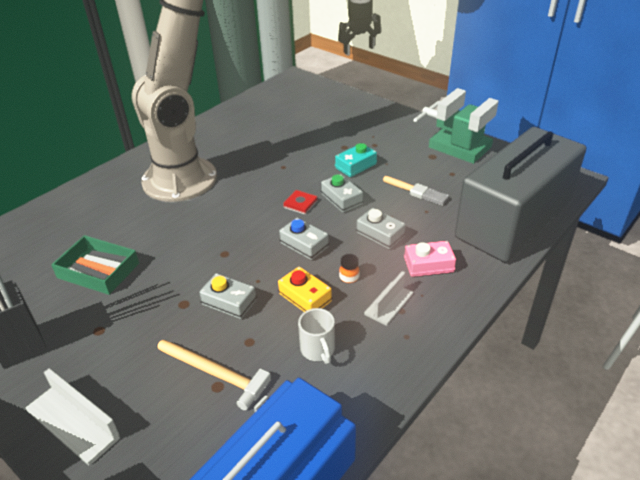

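The top view shows green at (221,291), blue at (312,282), yellow at (420,294) and red at (372,239). The turquoise look-alike is at (148,303) and the pink one at (277,162). In the scene view green is at (337,180), blue at (297,226) and yellow at (218,284). I'll refine these by colour segmentation.

```bash
python3 - <<'E'
from h import *
print(robot.tcp_to_tips)
P={"fan":((221,291),(337,180)),"gas":((312,282),(297,226)),"power":((420,294),(218,284))}
for n,p in P.items():
    A=[];
    for c,q in zip(("top","scene"),p):
        im=cv2.imread(f"pics/{c}0.png");h=cv2.cvtColor(im,cv2.COLOR_BGR2HSV).astype(int)
        h0=h[q[1],q[0]]
        m=((abs(h[...,0]-h0[0])<10)&(h[...,1]>120)&(h[...,2]>0.8*h0[2])).astype(np.uint8)
        k,l,st,ce=cv2.connectedComponentsWithStats(m);i=l[q[1],q[0]]
        print(n,c,h0,st[i],ce[i].round(1),ray(c,ce[i],68).round(1), [ (r["pixel"]-np.array(q)).round(1) for r in tip_of(c,n+"_top") if np.hypot(*(np.array(r["pixel"])-q))<15])
E
```

```text
17.0
fan top [ 67 164 180] [215 285  13  13 131] [220.6 291. ] [430.5 222.   68. ] [array([-0.3, -0.1])]
fan scene [ 66 153 204] [332 175  11  10  77] [336.6 179. ] [433.8 215.6  68. ] [array([ 0.1, -2.7])]
gas top [109 192 230] [306 276  12  13 129] [311.4 281.8] [476.6   1.9  68. ] [array([1.2, 0.9])]
gas scene [108 185 244] [291 220  13  12 112] [296.5 224.7] [480.4  -4.7  68. ] [array([ 2.8, -4.8])]
power top [ 26 179 250] [414 288  13  13 140] [420.1 294. ] [ 474.7 -267.7   68. ] [array([ 1.1, -1.5])]
power scene [ 28 179 254] [212 276  14  15 156] [218.  282.6] [ 478.9 -273.4   68. ] [array([-0.3, -3.8])]
```

```bash
python3 -m creep '[{"y":-19,"z":21},{"y":-19,"z":21},{"y":-19,"z":21},{"y":-19,"z":21},{"y":-19,"z":21},{"y":-19,"z":21},{"y":-19,"z":21},{"y":-19,"z":21},{"y":-19,"z":21},{"y":-19,"z":21},{"y":-19,"z":21},{"y":-19,"z":21},{"y":-19,"z":21},{"y":-19,"z":21},{"y":-19,"z":21},{"y":-19,"z":21}]' 1; cat > d.py <<'E'
from h import *
import sys
from scipy.spatial.transform import Rotation as T
s=telemetry.state();R=T.from_rotvec(s["eef_rot"]).as_matrix()
g={"fan":(431,220.5),"gas":(477,.5),"power":(475.5,-269)}[sys.argv[1]]
d=np.array([*g,68+17])-s["tcp_pos"]
print(s["time_s"],"tcp",s["tcp_pos"].round(1),"to key top, tool axes",(R.T@d).round(1),"F",np.round(s["wrist_force"],2),s["opening"],R[:,0].round(3))
E
python3 d.py fan
```

```text
0.9 tcp [208.  615.9 216.2] to key top, tool axes [ 131.1 -303.3  337.7] F [ 0.46 -0.34  0.02] 85.27057791877219 [ 0.  0. -1.]invalid input
```

```bash
python3 -m creep '[{"x":0,"y":0,"z":0,"roll":0}]' 1; python3 d.py fan;python3 -m creep '[{"y":-5,"z":5}]'; python3 -m creep '[{"x":0,"y":-5,"z":5,"roll":0}]'
```

```text
time_s: 0.98
tcp_pos: [208.0, 615.8, 216.2]
eef_rot: [0.256, 1.556, -0.256]
wrist_force: [0.2, -0.3, -0.1]
opening: 75.5
0.9833 tcp [208.  615.8 216.2] to key top, tool axes [ 131.1 -303.2  337.7] F [ 0.16 -0.32 -0.12] 75.50114107010526 [ 0.  0. -1.]
time_s: 1.07
tcp_pos: [209.9, 610.5, 216.0]
eef_rot: [0.255, 1.557, -0.253]
wrist_force: [-0.8, -0.4, 0.4]
opening: 64.0invalid input
```

```bash
python3 -m creep '[{"x":0,"y":-18,"z":20,"roll":0},{"x":0,"y":-20,"z":22,"roll":0},{"x":0,"y":-20,"z":22,"roll":0},{"x":0,"y":-20,"z":22,"roll":0},{"x":0,"y":-20,"z":22,"roll":0},{"x":0,"y":-20,"z":22,"roll":0},{"x":0,"y":-20,"z":22,"roll":0},{"x":0,"y":-20,"z":22,"roll":0},{"x":0,"y":-20,"z":22,"roll":0},{"x":0,"y":-20,"z":22,"roll":0},{"x":0,"y":-20,"z":22,"roll":0},{"x":0,"y":-20,"z":22,"roll":0},{"x":0,"y":-20,"z":22,"roll":0},{"x":0,"y":-20,"z":22,"roll":0},{"x":0,"y":-20,"z":22,"roll":0},{"x":0,"y":0,"z":4,"roll":0},{"x":0,"y":0,"z":0,"roll":0},{"x":0,"y":0,"z":0,"roll":0}]'; python3 d.py fan
```

```text
time_s: 2.57
tcp_pos: [430.0, 221.2, 216.2]
eef_rot: [0.257, 1.556, -0.255]
wrist_force: [0.4, 0.6, 0.6]
opening: -0.3
2.5667 tcp [430.  221.2 216.2] to key top, tool axes [131.2  -0.4   1.2] F [0.37 0.58 0.64] -0.2866814702737516 [-0.     0.001 -1.   ]
```

```bash
python3 -m creep '[{"x":15,"y":0,"z":1,"roll":0},{"x":25,"y":0,"z":0,"roll":0},{"x":25,"y":0,"z":0,"roll":0},{"x":25,"y":0,"z":0,"roll":0},{"x":15,"y":0,"z":0,"roll":0},{"x":8,"y":0,"z":0,"roll":0},{"x":0,"y":0,"z":0,"roll":0},{"x":0,"y":0,"z":0,"roll":0}]'; python3 d.py fan; python3 - <<'E'
from h import *
im=snapshot("scene")[:,:,::-1]
cv2.imwrite("pics/s1.png",cv2.resize(im[110:260,240:440],None,fx=4,fy=4,interpolation=2))
E
```

```text
time_s: 3.23
tcp_pos: [431.1, 221.6, 103.4]
eef_rot: [0.255, 1.556, -0.254]
wrist_force: [-0.2, 0.6, -0.9]
opening: -0.3
3.2333 tcp [431.1 221.6 103.4] to key top, tool axes [18.4 -1.1  0.3] F [-0.19  0.58 -0.91] -0.26614035446481693 [ 0.  0. -1.]
```

View pics/s1.png

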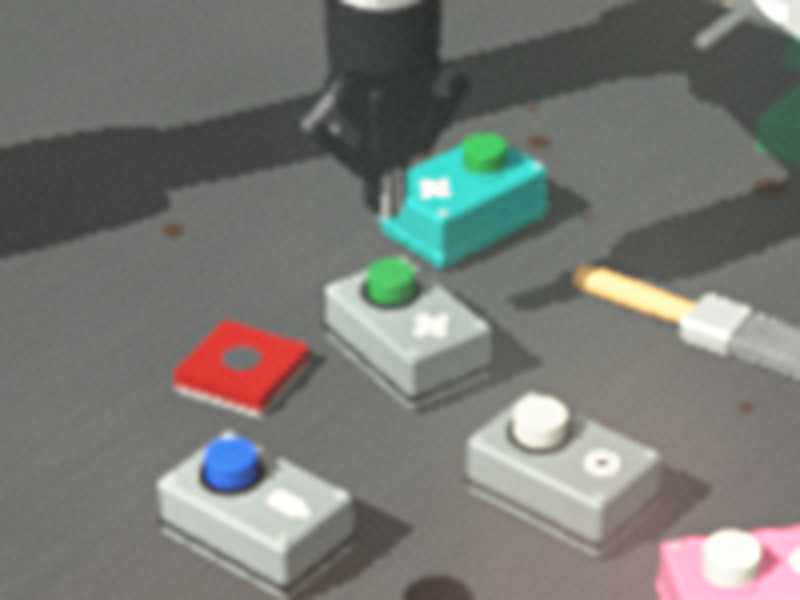

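Fingertips hang over the green key and line up sideways: key at crop (390,275), tips at (388,215). Pressing slowly.

```bash
python3 -m creep '[{"x":4,"y":-1,"z":0,"roll":0},{"x":4,"y":0,"z":0,"roll":0},{"x":4,"y":0,"z":0,"roll":0},{"x":3,"y":0,"z":0,"roll":0},{"x":2,"y":0,"z":0,"roll":0},{"x":2,"y":0,"z":0,"roll":0},{"x":2,"y":0,"z":0,"roll":0},{"x":2,"y":0,"z":0,"roll":0},{"x":2,"y":0,"z":0,"roll":0},{"x":2,"y":0,"z":0,"roll":0},{"x":1,"y":0,"z":0,"roll":0},{"x":0,"y":0,"z":0,"roll":0},{"x":0,"y":0,"z":0,"roll":0}]'; python3 d.py fan
```

```text
time_s: 4.37
tcp_pos: [431.0, 219.7, 75.1]
eef_rot: [0.256, 1.556, -0.256]
wrist_force: [-0.4, 0.3, 0.6]
opening: 0.2
4.3667 tcp [431.  219.7  75.1] to key top, tool axes [-9.9  0.8 -0.3] F [-0.38  0.27  0.63] 0.23279998857577958 [ 0.  0. -1.]
```

```bash
python3 -m creep '[{"x":1,"y":0,"z":0,"roll":0},{"x":1,"y":0,"z":0,"roll":0},{"x":0,"y":0,"z":0,"roll":0},{"x":0,"y":0,"z":0,"roll":0}]'; python3 d.py fan; python3 - <<'E'
from h import *
im=snapshot("scene")[:,:,::-1]
cv2.imwrite("pics/s2.png",cv2.resize(im[140:220,290:390],None,fx=7,fy=7,interpolation=2))
for i in range(4):
    snapshot("top");print(telemetry.state()["wrist_force"].round(2) if hasattr(telemetry.state()["wrist_force"],"round") else telemetry.state()["wrist_force"])
E
```

```text
time_s: 4.7
tcp_pos: [430.9, 219.7, 73.1]
eef_rot: [0.256, 1.556, -0.256]
wrist_force: [0.0, 1.0, 0.4]
opening: -0.2
4.7 tcp [430.9 219.7  73.1] to key top, tool axes [-11.9   0.8  -0.2] F [0.02 0.97 0.41] -0.17068082381760188 [-0.  0. -1.]
[ 0.82 -0.14 -0.04]
[ 0.02  0.52 -0.25]
[ 0.68 -0.16 -0.67]
[-0.06 -0.27  0.14]
```

View pics/s2.png

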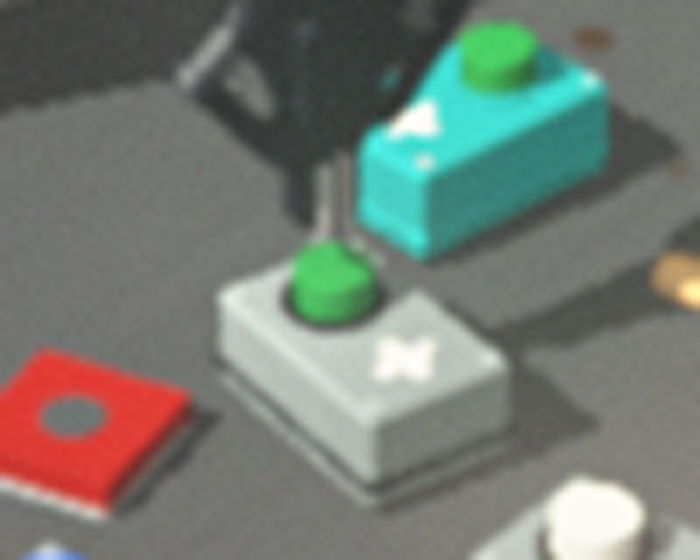

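```bash
python3 - <<'E'
from h import *
for z in(100,85,73,56):print(z,proj("scene",[431,219.7,z]).round(1),(7*(proj("scene",[431,219.7,z])-[290,140])).round(0))
for p in((337,173),(338.5,175)):
  for z in (56,68,75):print(p,z,ray("scene",p,z).round(1))
im=snapshot("top")[:,:,::-1]
cv2.imwrite("pics/t2.png",cv2.resize(im[240:340,150:290],None,fx=5,fy=5,interpolation=2))
print([7*(proj("scene",[431,221,z])-[290,140]) for z in (60,68)])
E
```

```text
100 [336.6 168.5] [326. 199.]
85 [336.7 173. ] [327. 231.]
73 [336.7 176.5] [327. 256.]
56 [336.8 181.5] [327. 290.]
(337, 173) 56 [405.  252.8  56. ]
(337, 173) 68 [416.1 239.3  68. ]
(337, 173) 75 [422.6 231.4  75. ]
(338.5, 175) 56 [414.7 247.7  56. ]
(338.5, 175) 68 [425.7 234.2  68. ]
(338.5, 175) 75 [432.1 226.4  75. ]
[array([329.30885731, 280.86414083]), array([329.12997146, 264.48979818])]
```

View pics/t2.png

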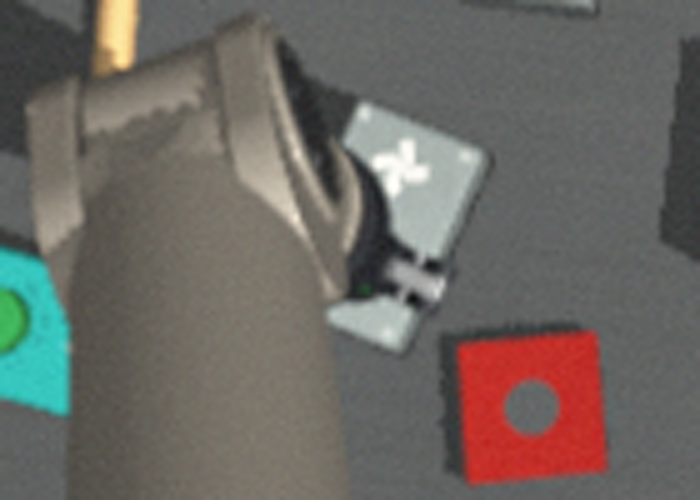

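The key is still up and there is no force. The tips appear about 8 px off where the pose puts them. I'll test that against the start picture.

```bash
python3 - <<'E'
from h import *
u=np.array([.32,.947,0])
im=cv2.imread("pics/scene0.png");o=np.array([300,0]);cr=cv2.resize(im[0:80,300:420],None,fx=6,fy=6,interpolation=2)
def dot(a,cam,X,o,f,c):cv2.circle(a,tuple(int(v) for v in (proj(cam,X)-o)*f),4,c,-1)
P=np.array([208,615.9,216.2])
for z,c in((0,(0,255,0)),(-17,(0,0,255)),(54,(255,0,0))):
  for k in(-42,0,42):dot(cr,"scene",P+[0,0,z]+k*u,o,6,c)
im=snapshot("scene")[:,:,::-1];o=np.array([290,100]);c2=cv2.resize(im[100:200,290:390],None,fx=4.8,fy=4.8,interpolation=2).copy()
P=np.array(telemetry.state()["tcp_pos"])
for z,c in((0,(0,255,0)),(-17,(0,0,255)),(54,(255,0,0)),(100,(255,255,0))):dot(c2,"scene",P+[0,0,z],o,4.8,c)
a=np.zeros((480,1200,3),np.uint8);a[:,:720]=cr;a[:,720:]=c2
cv2.imwrite("pics/cmp.png",cv2.resize(a,(800,320),interpolation=3))
E
```

```text
(no output)
```

View pics/cmp.png

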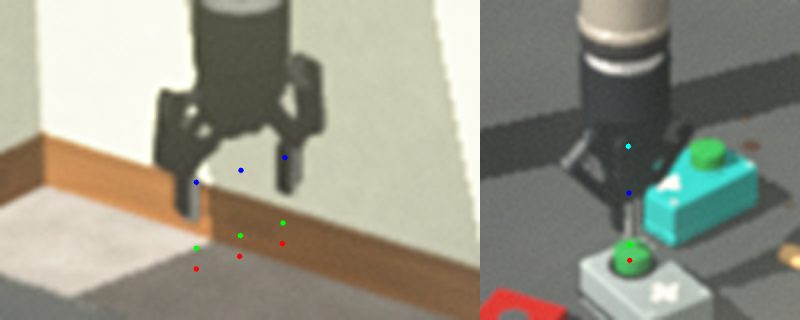

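```bash
python3 - <<'E'
from h import *
u=np.array([.32,.947,0])
im=cv2.imread("pics/top0.png");o=np.array([0,350]);f=8;cr=cv2.resize(im[350:420,0:70],None,fx=f,fy=f,interpolation=2)
P=np.array([208,615.9,216.2])
for dz,c in((-4,(0,0,255)),(24,(0,255,0))):
  for k in(-42,42):cv2.circle(cr,tuple(int(v) for v in (proj("top",P+[0,0,dz]+k*u)-o)*f),4,c,-1)
for k in(-42,42):cv2.circle(cr,tuple(int(v) for v in (proj("top",P+[-17,22,-4]+k*u)-o)*f),4,(255,0,0),-1)
cv2.imwrite("pics/cmp2.png",cr)
E
```

```text
(no output)
```

View pics/cmp2.png

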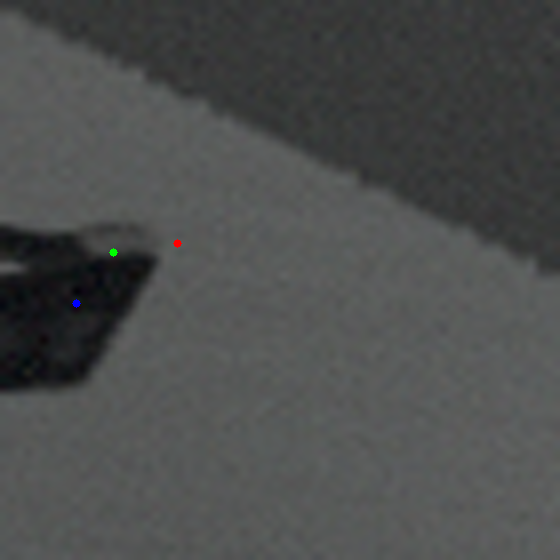

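Both cameras agree best with the tips standing about 28 mm higher than the pose says (straight up, no sideways shift). So I'll go down in small steps and watch the force.

```bash
cat > f.py <<'E'
from h import *
F=[];
for i in range(8):
    im=snapshot("scene");F.append(telemetry.state()["wrist_force"])
s=telemetry.state();print("t",s["time_s"],"tcp",np.round(s["tcp_pos"],1),"F",np.mean(F,0).round(2))
E
python3 -m creep '[{"x":2,"y":0,"z":0,"roll":0},{"x":2,"y":0,"z":0,"roll":0},{"x":1,"y":0,"z":0,"roll":0},{"x":0,"y":0,"z":0,"roll":0}]'|grep force; python3 f.py; python3 -m creep '[{"x":1,"y":0,"z":0,"roll":0},{"x":1,"y":0,"z":0,"roll":0},{"x":1,"y":0,"z":0,"roll":0},{"x":0,"y":0,"z":0,"roll":0}]'|grep force; python3 f.py
```

```text
wrist_force: [1.1, 0.0, 0.1]
t 5.7833 tcp [431.  219.7  68.2] F [ 0.14 -0.07 -0.31]
wrist_force: [0.8, 0.0, 0.3]
t 6.5167 tcp [431.  219.7  65.2] F [-0.01  0.04  0.1 ]
```

```bash
python3 -m creep '[{"x":1,"y":0,"z":0,"roll":0},{"x":1,"y":0,"z":0,"roll":0},{"x":1,"y":0,"z":0,"roll":0},{"x":0,"y":0,"z":0,"roll":0}]'|grep force; python3 f.py; python3 -m creep '[{"x":1,"y":0,"z":0,"roll":0},{"x":1,"y":0,"z":0,"roll":0},{"x":1,"y":0,"z":0,"roll":0},{"x":0,"y":0,"z":0,"roll":0}]'|grep force; python3 f.py;
```

```text
wrist_force: [0.5, -0.8, 0.5]
t 7.25 tcp [431.  219.7  62.2] F [0.1  0.18 0.  ]
wrist_force: [0.4, -0.3, -0.9]
t 7.9833 tcp [431.  219.7  59.1] F [-0.23 -0.22 -0.09]
```

```bash
python3 - <<'E'
from h import *
im=snapshot("scene")[:,:,::-1]
cv2.imwrite("pics/s3.png",cv2.resize(im[140:220,290:390],None,fx=7,fy=7,interpolation=2))
E
```

```text
(no output)
```

View pics/s3.png

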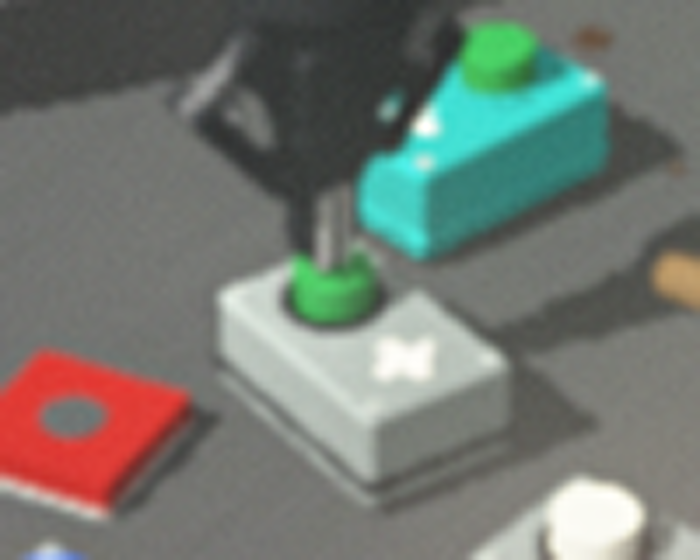

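Tips now at crop (330,268), right over the middle of the key top and about to touch. (7 pictures viewed.)

```bash
for i in 1; do python3 -m creep '[{"x":1,"y":0,"z":0,"roll":0},{"x":1,"y":0,"z":0,"roll":0},{"x":0,"y":0,"z":0,"roll":0}]'|grep force; python3 f.py; python3 -m creep '[{"x":1,"y":0,"z":0,"roll":0},{"x":1,"y":0,"z":0,"roll":0},{"x":0,"y":0,"z":0,"roll":0}]'|grep force; python3 f.py; python3 -m creep '[{"x":1,"y":0,"z":0,"roll":0},{"x":1,"y":0,"z":0,"roll":0},{"x":0,"y":0,"z":0,"roll":0}]'|grep force; python3 f.py; done
```

```text
wrist_force: [-0.8, 0.2, -0.2]
t 8.6833 tcp [431.  219.7  57.2] F [ 0.24  0.08 -0.21]
wrist_force: [0.8, 0.1, -0.7]
t 9.3333 tcp [431.  219.7  55.1] F [-0.13  0.   -0.04]
wrist_force: [-0.5, 0.2, 0.1]
t 9.9833 tcp [431.  219.7  53.2] F [-0.03 -0.05 -0.31]
```

```bash
cat >> f.py <<'E'
def cnt(im):
    h=cv2.cvtColor(im,cv2.COLOR_RGB2HSV).astype(int)[165:195,325:350]
    m=(abs(h[...,0]-66)<10)&(h[...,1]>110);r,c=np.nonzero(m);return m.sum(),r.min()+165,r.max()+165,(r.mean()+165).round(2)
print("green",cnt(im),"start",cnt(cv2.imread("pics/scene0.png")[:,:,::-1]))
E
python3 f.py
python3 -m creep '[{"x":1,"y":0,"z":0,"roll":0},{"x":1,"y":0,"z":0,"roll":0},{"x":0,"y":0,"z":0,"roll":0}]'|grep force; python3 f.py; python3 -m creep '[{"x":1,"y":0,"z":0,"roll":0},{"x":1,"y":0,"z":0,"roll":0},{"x":0,"y":0,"z":0,"roll":0}]'|grep force; python3 f.py
```

```text
t 10.3833 tcp [431.  219.7  53.1] F [-0.06  0.01 -0.16]
green (np.int64(59), np.int64(178), np.int64(185), np.float64(181.73)) start (np.int64(101), np.int64(175), np.int64(185), np.float64(179.81))
wrist_force: [-0.3, -0.4, 2.0]
t 11.0333 tcp [431.1 219.7  51.2] F [-0.04 -0.14  1.9 ]
green (np.int64(53), np.int64(178), np.int64(185), np.float64(182.02)) start (np.int64(101), np.int64(175), np.int64(185), np.float64(179.81))
wrist_force: [-0.4, -0.0, 2.5]
t 11.6833 tcp [431.1 219.7  49.1] F [ 0.22 -0.01  2.32]
green (np.int64(49), np.int64(179), np.int64(185), np.float64(182.29)) start (np.int64(101), np.int64(175), np.int64(185), np.float64(179.81))
```

Contact was at TCP z≈52.8. The force is now at the latch's sliding 2.5 N, so I'll go to about 12 mm down.

```bash
python3 -m creep '[{"x":1,"y":0,"z":0,"roll":0},{"x":1,"y":0,"z":0,"roll":0},{"x":1,"y":0,"z":0,"roll":0},{"x":1,"y":0,"z":0,"roll":0},{"x":1,"y":0,"z":0,"roll":0},{"x":1,"y":0,"z":0,"roll":0},{"x":0,"y":0,"z":0,"roll":0}]'|grep force; python3 f.py; python3 -m creep '[{"x":1,"y":0,"z":0,"roll":0},{"x":1,"y":0,"z":0,"roll":0},{"x":0,"y":0,"z":0,"roll":0}]'|grep force; python3 f.py
```

```text
wrist_force: [0.7, -0.2, 2.4]
t 12.6667 tcp [431.  219.7  43.2] F [0.79 0.   1.76]
green (np.int64(35), np.int64(180), np.int64(185), np.float64(183.11)) start (np.int64(101), np.int64(175), np.int64(185), np.float64(179.81))
wrist_force: [-0.3, 0.8, 4.8]
t 13.3167 tcp [431.1 219.7  41.2] F [ 0.03 -0.18  4.27]
green (np.int64(30), np.int64(181), np.int64(185), np.float64(183.4)) start (np.int64(101), np.int64(175), np.int64(185), np.float64(179.81))
```

About 4.5 N, which is more than the 2.5 N slide, so the latch is at its end. Lift and go over to blue.

```bash
python3 -m creep '[{"x":-3,"y":0,"z":0,"roll":0},{"x":-7,"y":0,"z":0,"roll":0},{"x":-20,"y":0,"z":0,"roll":0},{"x":-20,"y":0,"z":0,"roll":0},{"x":-20,"y":0,"z":0,"roll":0},{"x":0,"y":-13,"z":7.7,"roll":0},{"x":0,"y":-20,"z":12,"roll":0},{"x":0,"y":-20,"z":12,"roll":0},{"x":0,"y":-20,"z":12,"roll":0},{"x":0,"y":-20,"z":12,"roll":0},{"x":0,"y":-20,"z":12,"roll":0},{"x":0,"y":-20,"z":12,"roll":0},{"x":0,"y":-20,"z":12,"roll":0},{"x":0,"y":-20,"z":12,"roll":0},{"x":0,"y":-20,"z":10,"roll":0},{"x":0,"y":0,"z":0,"roll":0},{"x":0,"y":0,"z":0,"roll":0}]'; python3 d.py gas; python3 f.py; python3 - <<'E'
from h import *
im=snapshot("scene")[:,:,::-1]
cv2.imwrite("pics/s4.png",cv2.resize(im[130:260,250:400],None,fx=5,fy=5,interpolation=2))
E
```

```text
time_s: 14.73
tcp_pos: [476.2, -0.8, 111.0]
eef_rot: [0.258, 1.557, -0.258]
wrist_force: [0.4, 1.1, 0.4]
opening: 0.3
14.7333 tcp [476.2  -0.8 111. ] to key top, tool axes [26.   1.5  0.3] F [0.42 1.11 0.36] 0.26183680830485345 [-0.001 -0.    -1.   ]
t 15.1333 tcp [476.8   1.2 111.1] F [0.21 0.12 0.12]
green (np.int64(75), np.int64(178), np.int64(185), np.float64(181.35)) start (np.int64(101), np.int64(175), np.int64(185), np.float64(179.81))
```

View pics/s4.png

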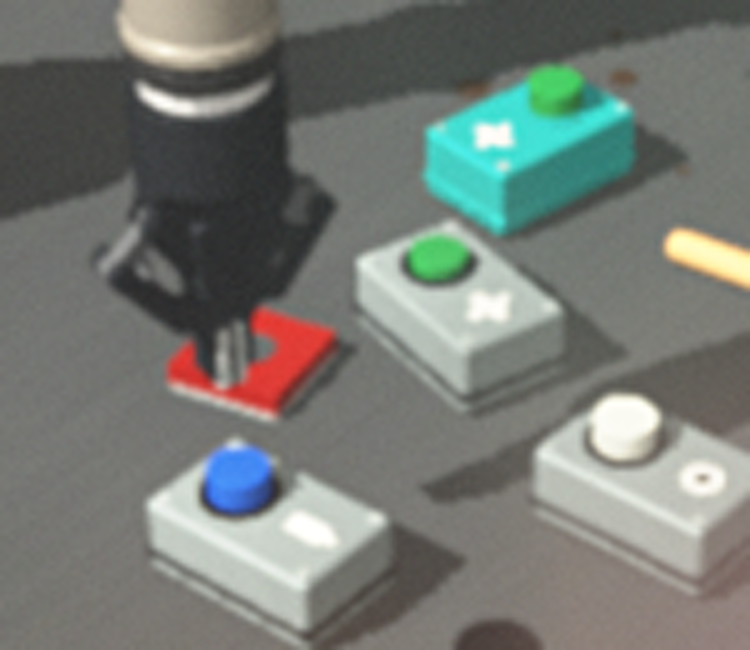

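Green sits visibly lower, so it latched. The tips, at crop (228,385), hang above blue at (240,470). Quick projection check on the sideways alignment.

```bash
python3 - <<'E'
from h import *
t=np.array(telemetry.state()["tcp_pos"]);print(t)
f=lambda X:(5*(proj("scene",X)-[250,130])).round(0)
print(f([477,.5,68]),f(t+[0,0,15]),f([487,.5,68]),f([477,10.5,68]), "top",proj("top",[477,.5,68]))
E
```

```text
[476.8729025    1.01265655 111.08422072]
[234. 466.] [229. 375.] [249. 473.] [247. 456.] top [312.01082857 281.68620102]
```

```bash
sed -i '/^print("green/d' f.py; python3 -m creep '[{"x":10,"y":0,"z":2,"roll":0},{"x":15,"y":0,"z":0,"roll":0},{"x":15,"y":0,"z":0,"roll":0},{"x":9,"y":0,"z":0,"roll":0},{"x":4,"y":0,"z":0,"roll":0},{"x":2,"y":0,"z":0,"roll":0},{"x":0,"y":0,"z":0,"roll":0},{"x":1,"y":0,"z":0,"roll":0},{"x":1,"y":0,"z":0,"roll":0},{"x":1,"y":0,"z":0,"roll":0},{"x":1,"y":0,"z":0,"roll":0},{"x":1,"y":0,"z":0,"roll":0},{"x":0,"y":0,"z":0,"roll":0}]'|grep force; python3 f.py
```

```text
wrist_force: [0.3, 0.7, 1.5]
t 16.6667 tcp [ 4.792e+02 -1.000e-01  5.120e+01] F [ 0.44 -0.07  1.6 ]
```

Same contact height (52.8). I'll press on to z≈41.

```bash
python3 -m creep '[{"x":1,"y":0,"z":0,"roll":0},{"x":1,"y":0,"z":0,"roll":0},{"x":1,"y":0,"z":0,"roll":0},{"x":1,"y":0,"z":0,"roll":0},{"x":1,"y":0,"z":0,"roll":0},{"x":1,"y":0,"z":0,"roll":0},{"x":1,"y":0,"z":0,"roll":0},{"x":1,"y":0,"z":0,"roll":0},{"x":1,"y":0,"z":0,"roll":0},{"x":1,"y":0,"z":0,"roll":0},{"x":0.3,"y":0,"z":0,"roll":0},{"x":0,"y":0,"z":0,"roll":0}]'|grep force; python3 f.py
```

```text
wrist_force: [0.9, -0.1, 4.4]
t 18.0667 tcp [ 4.79e+02 -2.00e-01  4.09e+01] F [0.97 0.17 4.74]
```

```bash
python3 -m creep '[{"x":-3,"y":0,"z":0,"roll":0},{"x":-7,"y":0,"z":0,"roll":0},{"x":-20,"y":0,"z":0,"roll":0},{"x":-20,"y":0,"z":0,"roll":0},{"x":-20,"y":0,"z":0,"roll":0},{"x":0,"y":-15,"z":4,"roll":0},{"x":0,"y":-20,"z":6.6,"roll":0},{"x":0,"y":-20,"z":6.6,"roll":0},{"x":0,"y":-20,"z":6.6,"roll":0},{"x":0,"y":-20,"z":6.6,"roll":0},{"x":0,"y":-20,"z":6.6,"roll":0},{"x":0,"y":-20,"z":6.6,"roll":0},{"x":0,"y":-20,"z":6.6,"roll":0},{"x":0,"y":-20,"z":6.6,"roll":0},{"x":0,"y":-20,"z":6.6,"roll":0},{"x":0,"y":-20,"z":6.6,"roll":0},{"x":0,"y":-20,"z":6.6,"roll":0},{"x":0,"y":-20,"z":6.6,"roll":0},{"x":0,"y":0,"z":0,"roll":0},{"x":0,"y":0,"z":0,"roll":0}]'; python3 d.py power; python3 - <<'E'
from h import *
im=snapshot("scene")[:,:,::-1]
cv2.imwrite("pics/s5.png",cv2.resize(im[190:320,180:330],None,fx=5,fy=5,interpolation=2))
t=np.array(telemetry.state()["tcp_pos"]);print(t)
f=lambda X:(5*(proj("scene",X)-[180,190])).round(0)
print(f([475.5,-269,68]),f(t+[0,0,15]))
E
```

```text
time_s: 19.73
tcp_pos: [474.4, -269.0, 110.3]
eef_rot: [0.258, 1.558, -0.258]
wrist_force: [0.1, 0.3, 0.6]
opening: 0.1
19.7333 tcp [ 474.4 -269.   110.3] to key top, tool axes [25.3  0.4  1.1] F [0.14 0.31 0.65] 0.05394787912213334 [-0.002  0.001 -1.   ]
[ 474.93978345 -267.64578694  110.24404464]
[192. 455.] [176. 362.]
```

View pics/s5.png

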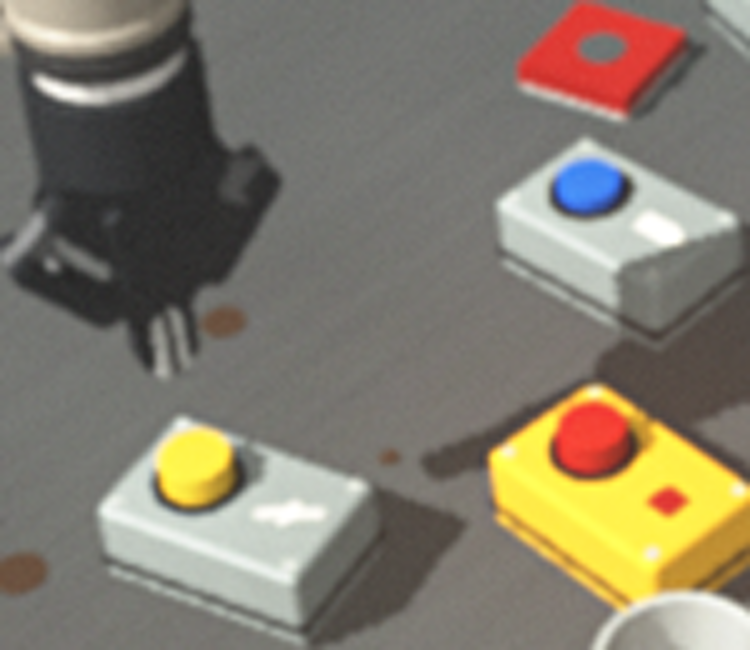

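Blue sits low, so it latched. Yellow is up with its top at crop (197,455), and the tips at (170,370) match the projection. Shift about 2.5 mm in x and go down.

```bash
python3 -m creep '[{"x":9,"y":-0.5,"z":2.5,"roll":0},{"x":15,"y":0,"z":0,"roll":0},{"x":15,"y":0,"z":0,"roll":0},{"x":9,"y":0,"z":0,"roll":0},{"x":4,"y":0,"z":0,"roll":0},{"x":2,"y":0,"z":0,"roll":0},{"x":0,"y":0,"z":0,"roll":0},{"x":1,"y":0,"z":0,"roll":0},{"x":1,"y":0,"z":0,"roll":0},{"x":1,"y":0,"z":0,"roll":0},{"x":1,"y":0,"z":0,"roll":0},{"x":1,"y":0,"z":0,"roll":0},{"x":0,"y":0,"z":0,"roll":0}]'|grep force; python3 f.py
```

```text
wrist_force: [0.4, 1.4, 1.1]
t 21.2667 tcp [ 478.5 -269.8   51.9] F [ 0.29 -0.07  1.34]
```

```bash
python3 -m creep '[{"x":1,"y":0,"z":0,"roll":0},{"x":1,"y":0,"z":0,"roll":0},{"x":1,"y":0,"z":0,"roll":0},{"x":1,"y":0,"z":0,"roll":0},{"x":1,"y":0,"z":0,"roll":0},{"x":1,"y":0,"z":0,"roll":0},{"x":1,"y":0,"z":0,"roll":0},{"x":1,"y":0,"z":0,"roll":0},{"x":1,"y":0,"z":0,"roll":0},{"x":1,"y":0,"z":0,"roll":0},{"x":1,"y":0,"z":0,"roll":0},{"x":0,"y":0,"z":0,"roll":0}]'|grep force; python3 f.py
```

```text
wrist_force: [0.5, -0.3, 5.0]
t 22.6667 tcp [ 478.4 -269.8   40.9] F [ 0.42 -0.09  4.7 ]
```

```bash
python3 -m creep '[{"x":-3,"y":0,"z":0,"roll":0},{"x":-7,"y":0,"z":0,"roll":0},{"x":-20,"y":0,"z":0,"roll":0},{"x":-25,"y":0,"z":0,"roll":0},{"x":-25,"y":0,"z":0,"roll":0},{"x":-25,"y":0,"z":0,"roll":0},{"x":-10,"y":0,"z":0,"roll":0},{"x":0,"y":0,"z":0,"roll":0},{"x":0,"y":0,"z":0,"roll":0}]'; python3 - <<'E'
from h import *
im=snapshot("scene")[:,:,::-1]
cv2.imwrite("pics/s6.png",cv2.resize(im[130:400,150:470],None,fx=2.5,fy=2.2,interpolation=2))
E
```

```text
time_s: 23.42
tcp_pos: [477.7, -269.1, 155.2]
eef_rot: [0.256, 1.557, -0.255]
wrist_force: [0.9, 0.9, -0.0]
opening: -0.0
```

View pics/s6.png

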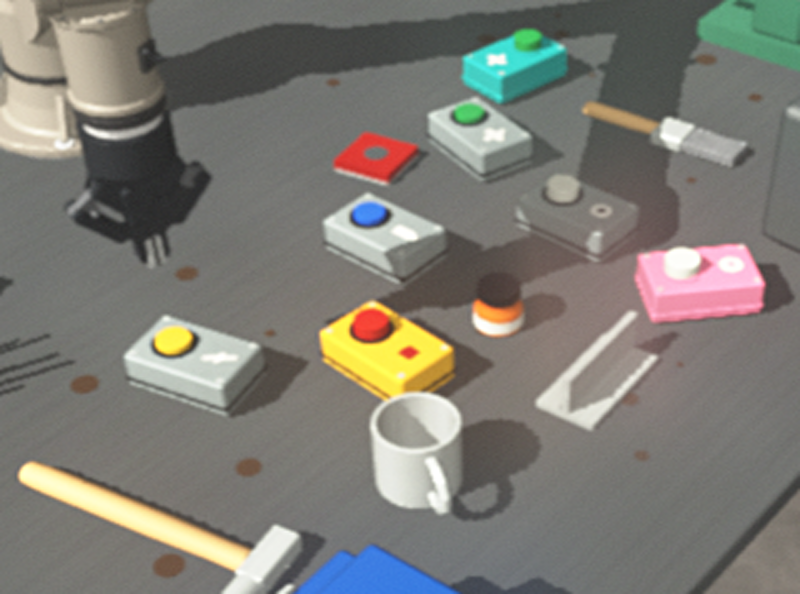

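Green (468,113), blue (369,213) and yellow (173,340) all sit low. Red and white stand proud, nothing else has moved, and the gripper is clear.

```bash
python3 -c "
from workcell import workorder;print(workorder.hand_in())"
```

```text
the job is handed in; nothing more can be done
None
```

I pressed the green, blue and yellow keys in that order with the shut fingertips, then handed the job in with the gripper clear of everything, at about 23 s of the 48 s allowed.

- **Force:** each key was held at roughly 4.3 to 4.8 N at about 12 mm down. That is above the 2.5 N at which the latch slides, so each latch should be at its end.
- **Final picture:** all three keys sit low, the red and white keys are up, and boxes and bystanders look unmoved. I judged that by eye and did not measure how far anything shifted.
- **Disagreement:** the fingertips stood about 32 mm higher than the reported pose and the 17 mm tip offset imply. No force came where contact was expected on the first key, and both cameras agreed with that. From there I found contact by force in small steps. It came at a reported TCP height of about 53 mm on all three keys.
- **Command refused:** my first two-value rows came back as "invalid input"; rows need all four values.

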